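# Fold back the bifold guard of the lens test bay

### The arm

A 6-joint arm with a two-finger parallel gripper is mounted at the origin on the work surface. World frame = base frame: x ahead of the robot, y to its left, z up, the work surface at z = 0. Lengths are in m, angles in rad, forces in N, time in s.
With the tool pointing down it reaches from about 0.325 to 0.9 m from the base axis. Payload 6.1 kg.
Tool frame: the origin (TCP) lies on the centre line of the jaws, within the pads' length; the fingertips stand 25 mm ahead of it and the grasp point (between the pads) lies 6 mm ahead of it; y points along the fingers, x is the direction in which the jaws open and shut, and the axes are right-handed (so a half turn about y gives the same grasp; the last joint's range is limited). The gripper opens to 87 mm and grips with 3 to 60 N. Pads are 19 mm wide; open, the fingers measure 117 mm over their backs; the gripper's body (75 mm by 190 mm) begins 51 mm behind the grasp point.
Start: joints at [1.124, 0.22, 1.526, -0, 1.395, -0.126], TCP at [0.197, 0.593, 0.219] pointing down, gripper open.
Joint ranges: [-2.98, 2.98], [-0.91, 2.08], [0.09, 2.57], [-1.24, 4.39], [0.2, 2.65], [-2.68, 2.68]. Speed limits (rad/s): [2.57, 2.57, 3.01, 3.14, 3.14, 3.14].

### API

Orientations are given as a unit quaternion [w, x, y, z].
In Python, from bench import bot, imaging, job gives the robot as it stands.
- The arm moves only by the tool send_rows, never from a script. Its argument "motion" is a list of rows, each a list of 5 numbers: the shift along the tool's x, y, z in m, then the turn about the tool's y in degrees, then the opening in per cent of the stroke, from 0 (shut) to 100 (fully open). In form: [[tx, ty, tz, turn, fingers], ...]. A call has 1 to 5 rows; each row shifts and turns the commanded pose from where the row before left it, along the tool's axes as they then stand; what a row does not reach is not made up. A row lasts 1/12 s, in which the tool goes at most 41.7 mm and 7.16 degrees, less where a joint would pass 70% of its speed; a pose out of reach is approached as far as the arm can. A call is refused whole if a number of a shift passes 0.0417 or a number of a turn 7.16, either way. A call with a gripper value outside its range is refused whole. The fingers move at their own pace and stop on an object; "newtons" is the grip in N (left out, the last holds). Time passes only in rows, so rows that do not move let the fingers close. It gives the time, the measured TCP pose, the force and the opening at its end, in the units of the state.
- bot.observe(): the state, without advancing time (a new reading comes with each control period).
- imaging.get_image(name): name is "scene" or "top"; returns a dict with "color" (480x640x3 uint8, blue, green, red), "mtx" (3x3 intrinsics, pixels), "position" and "rotation" of the camera in the world. Camera axes: x right, y down, z forward; pixel columns grow to the right and rows downward; lengths in m; the calibration is good to about 2 mm. A picture is of the moment at which its call begins. There is no depth.
- job.finish_job(): hands the job in, once; it reports no verdict.
The state is a dict: "time": time; "q": joint angles; "dq": joint speeds; "joint_torque": joint torques, N m; "tool_pos": TCP position; "ee_rot": TCP orientation; "wrist_force": force on the tool from outside, world axes, zero at the start; "ft_torque": the same for the moment, N m; "width": finger opening in m.
Only numpy, scipy, OpenCV 4.12 (cv2) and the standard library are available. Lean on these libraries where they do the work, as an engineer would, in place of code of your own. Each camera call takes 0.05 s, during which the arm holds its last target.

### The job

On the projector repair bench stand two open-topped grey test bays, each with a white two-panel folding guard across its front. Push the guard of the bay that holds the black lens block all the way open, so that its two panels lie flat against each other at the hinge post, and leave it there. Leave the guard of the other bay, the one with the circuit board, as it is.

Things in the scene. Friction and masses are not known exactly. Their poses are not given: they have to be found in the camera images.
- lens_handle (a point): Top centre of the handle to push: an upright dark round bar, 14 mm thick, on the outer face of the free end of the lens bay's guard. Its top is 150 mm above the bench, 40 mm above the panel tops. It is pushed level along the slot towards the hinge post with 1 to 5 N, and stays where left. Fully folded, it is 12 mm short of the hinge axis along the slot and 12 mm in front of the slot line.
- lens_hinge (a point): Fixed hinge axis of that guard, at its post's top, 110 mm above the bench, at the left (+y) end of the bay's front. Axes: y along the slot from the free end towards the post, x into the bay, z up. Guard: two upright white panels, each 100 long, 96 high, 6 mm thick, hinged together; the free end runs in the straight slot and the middle hinge comes out towards the robot as it folds.
- lens_fold (a joint): Angle (rad) at the middle hinge of the lens bay's guard: 0 would be straight across the front, 3.14 is both panels flat against each other. Starts at roughly 0.8 to 1.9.
- lens_bay: The bay to open: open-topped grey box, 250 mm wide, 175 deep, walls 100 mm high, fixed to the bench. In it, 85 mm behind the slot, stands a black block with an upright round lens, top 122 mm above the bench. Origin: on the bench under the middle of the slot; axes as for lens_hinge.
- board_handle (a point): Top centre of the same kind of handle on the guard of the other bay (same size and make, hinged at its left end too, holds a flat green circuit board). Not to be moved.

How it is judged:
At the end, for the whole second after the job is handed in: The two panels of the lens bay's guard are folded against each other to within 12 degrees and at rest, and the handle of the other bay's guard is within 20 mm of where it started (value of joint lens_fold above 2.93 rad and velocity of joint lens_fold between -0.1 and 0.1 rad/s and distance of board_handle from where it was at the start of the episode below 0.02 m); the robot touches nothing.
It fails at once if the circuit-board bay's guard is pushed (its handle moves more than 20 mm) (distance of board_handle from where it was at the start of the episode above 0.02 m).
It also fails if it takes over 32 s, if anything falls off the work surface, if the arm or the gripper's body presses on something with over 40 N, if the wrist force passes 120 N, or if a joint passes its speed limit or range.

## Working session

There is one attempt and no reset: what is moved stays moved. The work goes in short steps, Python scripts to look and compute and a tool call to move; the robot and the scene stay as the last step left them, time stands still between calls to the robot, and variables do not carry over. Pictures are saved under pics/ and viewed, and the job is handed in when it is done.

Besides the shell and the picture viewer there is one more tool, called after "Request:" as name([rows], argument=value, ...), one row to a line, values as JSON. send_rows: Moves the arm, as the interface text tells. Its arguments: {"type":"object","properties":{"motion":{"type":"array","items":{"type":"array","items":{"type":"number"}}},"newtons":{"type":"number"}},"required":["motion"]}

```bash
mkdir -p pics; ls
python3 - <<'E'
from bench import bot,imaging,job
import cv2,pickle
for n in("scene","top"):
    d=imaging.get_image(n);cv2.imwrite(f"pics/{n}0.png",d["color"]);pickle.dump(d,open(f"{n}0.pkl","wb"));print(n,d["position"],d["rotation"],d["mtx"])
s=bot.observe()
print(s)
E
```

```text
pics
scene [ 1.41718602 -0.18960059  0.96538532] [-0.30059034  0.71934133  0.57296736 -0.25278827] [[591.15904751   0.         324.19877865]
 [  0.         591.15904751 239.96353717]
 [  0.           0.           1.        ]]
top [0.47240471 0.01436553 1.15010145] [-0.01905965  0.71163983 -0.70154689  0.03220952] [[489.2230002    0.         310.35762423]
 [  0.         489.2230002  231.47481075]
 [  0.           0.           1.        ]]
{'time': 0.1, 'q': array([ 1.12389753e+00,  2.21148867e-01,  1.52747331e+00, -2.35919663e-06,
        1.39474656e+00, -1.26113202e-01]), 'dq': array([ 8.55363339e-05, -2.51584018e-03, -2.84603059e-03, -5.81072998e-04,
        1.10686200e-03, -9.80473628e-04]), 'joint_torque': array([-2.12195764e-04, -4.95946562e+01, -3.88517833e+01,  7.00131222e-02,
        5.16714610e-02, -3.38287896e-05]), 'tool_pos': array([0.19683418, 0.5925956 , 0.21795807]), 'ee_rot': array([-0.57313383,  0.57373615,  0.41317827, -0.41428029]), 'wrist_force': array([0.80797415, 0.54252917, 1.06326212]), 'ft_torque': array([ 0.0106371 , -0.00675983,  0.05331849]), 'width': 0.08718048474000245}
```

View pics/scene0.png

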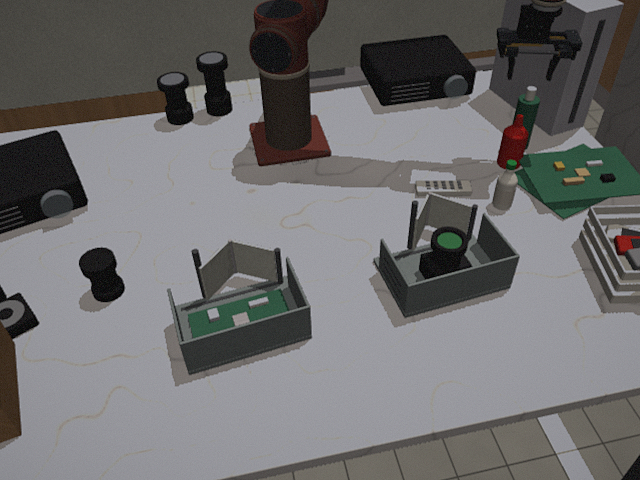

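View pics/top0.png

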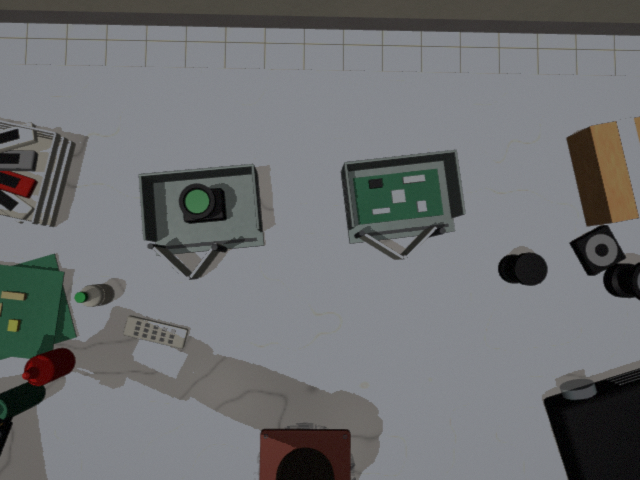

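Run:
```python
import cv2
a=cv2.imread("pics/scene0.png")[180:320,360:530];b=cv2.imread("pics/top0.png")[150:290,125:275]
import numpy as np
f=lambda i:np.clip(cv2.resize(i,None,fx=5,fy=5,interpolation=cv2.INTER_CUBIC).astype(float)*1.6,0,255).astype('uint8')
cv2.imwrite("pics/za.png",f(a)[:600,:800]);cv2.imwrite("pics/zb.png",f(b)[200:700])
```

```text
(no output)
```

View pics/za.png

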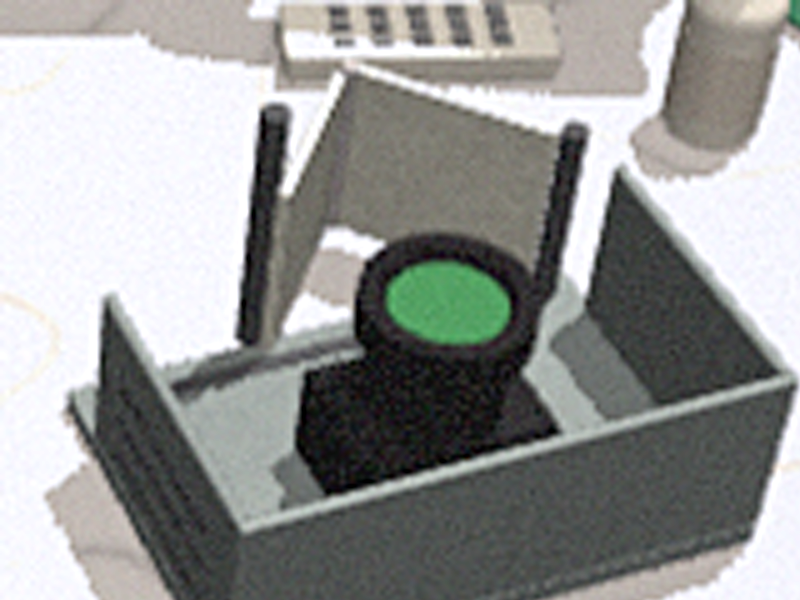

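View pics/zb.png

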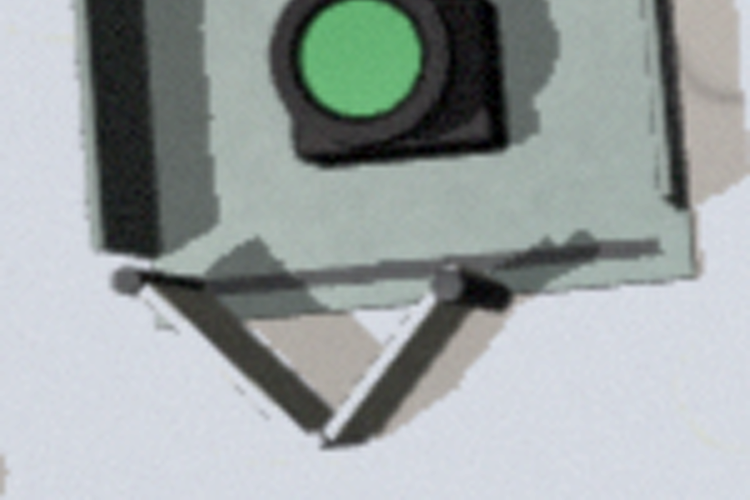

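```bash
cat > h.py <<'E'
import numpy as np,pickle
from scipy.spatial.transform import Rotation as R
def load(n):return pickle.load(open(n,"rb"))
def rot(d):
    r=np.array(d["rotation"]); return r if r.shape==(3,3) else R.from_quat(r[[1,2,3,0]]).as_matrix()
def ray(d,px,z):
    v=rot(d)@np.linalg.inv(d["mtx"])@np.array([*px,1.]);p=np.array(d["position"]);return p+v*(z-p[2])/v[2]
def proj(d,P):
    c=rot(d).T@(np.array(P)-d["position"]);u=d["mtx"]@c;return u[:2]/u[2]
E
python3 - <<'E'
from h import *
t=load("top0.pkl");s=load("scene0.pkl")
print("handle",ray(t,(214.4,247.4),.15),ray(s,(415,202.4),.15))
for z in(.11,.12,.15):print("post",z,ray(t,(150.4,246.2),z),ray(s,(474.6,206),z))
# bay front corners: lip right corner zoom (695,275) z~0 ; slot ends (205,287),(658,245)
f=lambda x,y:(125+x/5,150+(y+200)/5)
print("mid hinge",ray(t,f(327,437),.11))
for p in[(205,287),(658,245)]:print("slot",ray(t,f(*p),.01))
for p in[(80,250),(695,272)]:print("lip",ray(t,f(*p),.0))
from bench import bot
o=bot.observe();print(R.from_quat(np.array(o["ee_rot"])[[1,2,3,0]]).as_matrix())
E
```

```text
handle [0.50974244 0.19133669 0.15      ] [0.51481335 0.1914308  0.15      ]
post 0.11 [0.51183755 0.33329593 0.11      ] [0.51344535 0.33352391 0.11      ]
post 0.12 [0.51145842 0.33022959 0.12      ] [0.52401066 0.32740825 0.12      ]
post 0.15 [0.51032105 0.32103058 0.15      ] [0.55570657 0.30906127 0.15      ]
mid hinge [0.44728171 0.24706223 0.11      ]
slot [0.51336434 0.32791075 0.01      ]
slot [0.53594218 0.11870812 0.01      ]
lip [0.53019526 0.38941578 0.        ]
lip [0.52405461 0.1020046  0.        ]
[[ 3.15311111e-01 -7.65475779e-04 -9.48988049e-01]
 [ 9.48986721e-01 -1.60265834e-03  3.15311963e-01]
 [-1.76226728e-03 -9.99998423e-01  2.21090368e-04]]
```

Request:
send_rows([
  [0,-0.03,0,-5.7,0],
  [0,-0.03,0,-5.7,0],
  [0,-0.03,0,-5.7,0],
  [0,-0.03,0,-5.7,0],
  [0,0,0,0,0],
], newtons=20)

```text
time: 0.52
tool_pos: [0.1981, 0.5952, 0.3466]
ee_rot: [-0.48, 0.478, 0.524, -0.516]
wrist_force: [-0.2, 0.5, 1.2]
width: 0.0616
```

```bash
cat >> h.py <<'E'
def go(x,y,z):
    from bench import bot
    o=bot.observe();M=R.from_quat(np.array(o["ee_rot"])[[1,2,3,0]]).as_matrix()
    print("t",o["time"],"pos",o["tool_pos"].round(4),"w",o["width"],"F",o["wrist_force"].round(2))
    print("xaxis",M[:,0].round(3),"yaw",np.degrees(np.arctan2(M[1,0],M[0,0])).round(1),"tool delta",(M.T@(np.array([x,y,z])-o["tool_pos"])).round(4))
E
python3 -c "
from h import *
go(.514,.130,.338)
d=load('scene0.pkl')"
```

```text
t 0.5167 pos [0.1981 0.5952 0.3466] w 0.06156768310787422 F [-0.18  0.46  1.15]
xaxis [-0.082  0.997  0.009] yaw 94.7 tool delta [-0.4896  0.0056 -0.2767]
```

Request:
send_rows([
  [-0.032,0,-0.018,0,0],
  [-0.032,0,-0.018,0,0],
  [-0.032,0,-0.018,0,0],
  [-0.032,0,-0.018,0,0],
  [-0.032,0,-0.018,0,0],
])

```text
time: 0.93
tool_pos: [0.2995, 0.4389, 0.3382]
ee_rot: [0.48, -0.48, -0.519, 0.519]
wrist_force: [1.2, -0.0, -0.4]
width: 0.0282
```

Request:
send_rows([
  [-0.032,0,-0.018,0,0],
  [-0.032,0,-0.018,0,0],
  [-0.032,0,-0.018,0,0],
  [-0.032,0,-0.018,0,0],
  [-0.032,0,-0.018,0,0],
])

```text
time: 1.35
tool_pos: [0.4016, 0.2862, 0.3385]
ee_rot: [0.48, -0.48, -0.519, 0.519]
wrist_force: [0.4, 0.5, -0.4]
width: 0.0016
```

Request:
send_rows([
  [-0.032,0,-0.018,0,0],
  [-0.032,0,-0.018,0,0],
  [-0.032,0,-0.018,0,0],
  [-0.032,0,-0.018,0,0],
  [0,0,0,0,0],
])

```text
time: 1.77
tool_pos: [0.4854, 0.1606, 0.3379]
ee_rot: [0.481, -0.483, -0.517, 0.518]
wrist_force: [-1.0, -1.0, 0.0]
width: 0.0006
```

```bash
python3 -c "
from h import *
go(.514,.130,.145)"
```

```text
t 1.7667 pos [0.4854 0.1606 0.3379] w 0.0006442102271230245 F [-0.98 -0.99  0.01]
xaxis [-0.071  0.997 -0.003] yaw 94.1 tool delta [-0.032   0.193  -0.0264]
```

Request:
send_rows([
  [-0.032,0,-0.026,0,0],
  [0,0.04,0,0,0],
  [0,0.04,0,0,0],
  [0,0.04,0,0,0],
  [0,0.03,0,0,0],
])

```text
time: 2.18
tool_pos: [0.5094, 0.1358, 0.185]
ee_rot: [0.482, -0.48, -0.518, 0.52]
wrist_force: [0.1, 0.5, -0.3]
width: 0.0005
```

Request:
send_rows([
  [0,0.02,0,0,0],
  [0,0.02,0,0,0],
  [0,0,0,0,0],
])

```text
time: 2.43
tool_pos: [0.5074, 0.1358, 0.1436]
ee_rot: [0.483, -0.478, -0.516, 0.521]
wrist_force: [-1.4, 0.2, -1.3]
width: 0.0004
```

Run:
```python
from h import *
from bench import imaging
import cv2
go(.514,.165,.145)
f=lambda i:np.clip(cv2.resize(i,None,fx=5,fy=5,interpolation=cv2.INTER_CUBIC).astype(float)*1.6,0,255).astype('uint8')
a=imaging.get_image("scene");cv2.imwrite("pics/z1a.png",f(a["color"][150:270,360:520]))
a=imaging.get_image("top");cv2.imwrite("pics/z1b.png",f(a["color"][170:290,125:285]))
```

```text
t 2.4333 pos [0.5074 0.1358 0.1436] w 0.0003919909938958443 F [-1.43  0.24 -1.26]
xaxis [-0.077  0.997 -0.   ] yaw 94.4 tool delta [ 0.0286 -0.0015 -0.0088]
```

View pics/z1a.png

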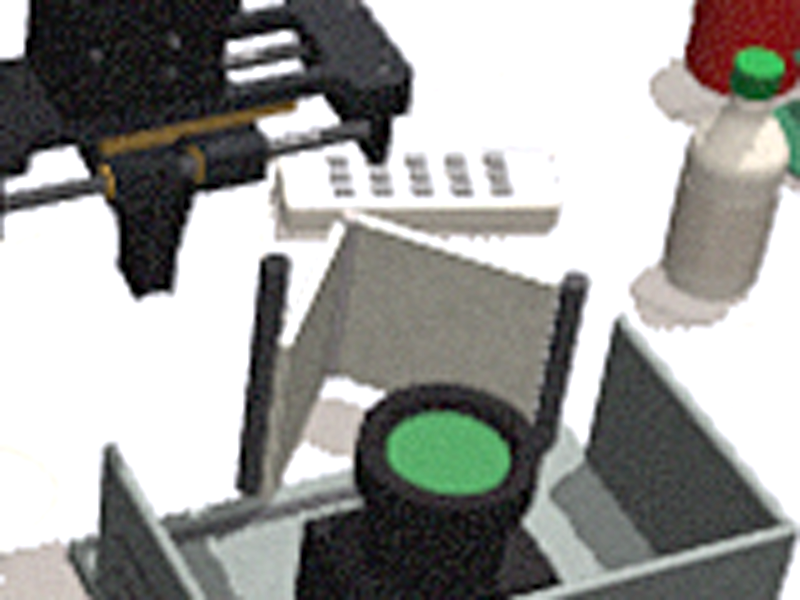

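View pics/z1b.png

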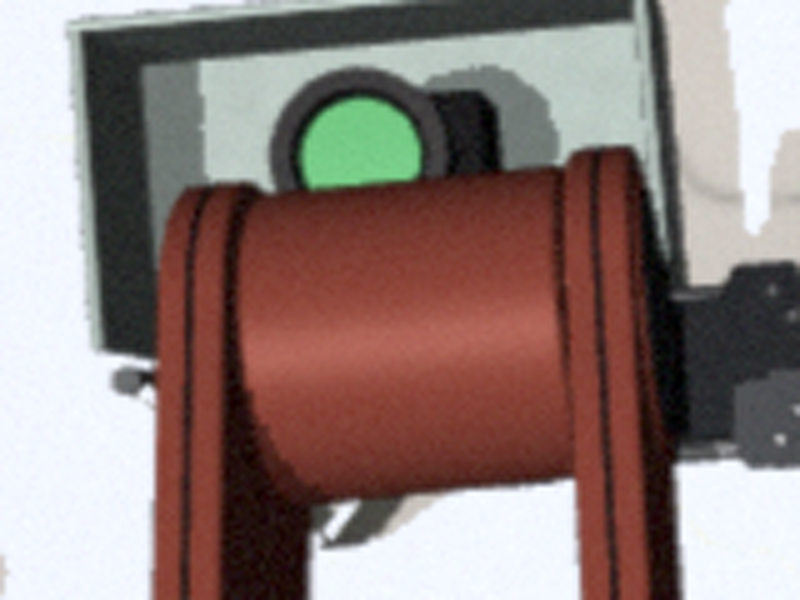

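Request:
send_rows([
  [0.01,0,-0.006,0,0],
  [0.01,0,0,0,0],
  [0.008,0,0,0,0],
  [0.008,0,0,0,0],
  [0.008,0,0,0,0],
])

```text
time: 2.95
tool_pos: [0.5141, 0.1816, 0.1497]
ee_rot: [-0.48, 0.48, 0.519, -0.519]
wrist_force: [0.1, -0.2, 0.2]
width: 0.0004
```

Request:
send_rows([
  [0.008,0,0,0,0],
  [0.008,0,0,0,0],
  [0.008,0,0,0,0],
])

```text
time: 3.2
tool_pos: [0.5118, 0.2051, 0.149]
ee_rot: [0.48, -0.48, -0.519, 0.519]
wrist_force: [-0.2, 0.0, 1.2]
width: 0.0005
```

Run:
```python
from h import *
from bench import imaging
import cv2
go(.502,.298,.145)
f=lambda i:np.clip(cv2.resize(i,None,fx=5,fy=5,interpolation=cv2.INTER_CUBIC).astype(float)*1.6,0,255).astype('uint8')
a=imaging.get_image("scene");cv2.imwrite("pics/z2a.png",f(a["color"][150:270,360:520]))
```

```text
t 3.2 pos [0.5118 0.2051 0.149 ] w 0.0004756561290939492 F [-0.25  0.03  1.16]
xaxis [-0.077  0.997 -0.   ] yaw 94.4 tool delta [0.0933 0.004  0.0026]
```

View pics/z2a.png

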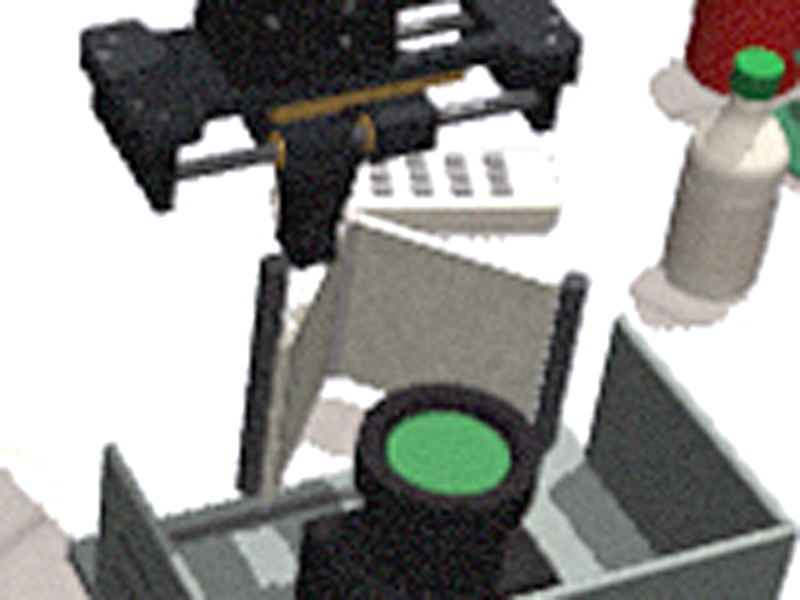

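Run:
```python
from h import *
s=load("scene0.pkl")
f=lambda P:((proj(s,P)-[360,150])*5).round()
for x in(.44,.46,.48,.5118,.52): print(x,f((x,.205,.124)),f((x,.205,.14)))
print(f((.512,.191,.15)),f((.514,.191,.15)),f((.528,.205,0.0)),f((.512,.191,.014)),f((.512,.191,.0)))
```

```text
0.44 [245. 197.] [248. 169.]
0.46 [259. 225.] [262. 197.]
0.48 [274. 253.] [277. 225.]
0.5118 [297. 299.] [301. 271.]
0.52 [304. 311.] [307. 283.]
[272. 258.] [273. 261.] [284. 526.] [246. 486.] [244. 508.]
```

Run:
```python
from h import *
import cv2
s=load("scene0.pkl")
im=s["color"].copy()
T=np.array([.1968,.5926,.218]);X=np.array([.315,.949,0]);Z=np.array([-.949,.315,0])
im=np.clip(im[0:120,480:600].astype(float)*2,0,255).astype('uint8')
im=cv2.resize(im,None,fx=5,fy=5,interpolation=cv2.INTER_CUBIC)
for a in(-.051,.051):
  for h,c in((.025,(0,0,255)),(.006,(0,255,0)),(0,(255,0,0))):
    p=(proj(s,T+a*X-[0,0,h])-[480,0])*5;print(a,h,p.round());cv2.circle(im,tuple(int(v) for v in p),4,c,-1)
cv2.imwrite("pics/z3.png",im)
```

```text
-0.051 0.025 [128. 433.]
-0.051 0.006 [135. 399.]
-0.051 0 [137. 388.]
0.051 0.025 [332. 440.]
0.051 0.006 [341. 406.]
0.051 0 [344. 395.]
```

View pics/z3.png

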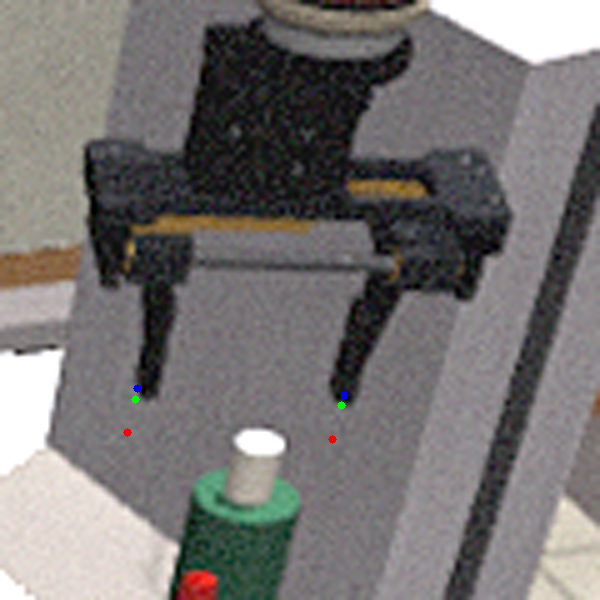

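Request:
send_rows([
  [0,-0.025,0,0,0],
  [-0.03,0,0,0,0],
  [-0.03,0,0,0,0],
  [0,0.025,0,0,0],
  [0,0.012,0,0,0],
])

```text
time: 3.67
tool_pos: [0.5165, 0.1432, 0.1358]
ee_rot: [0.481, -0.481, -0.518, 0.518]
wrist_force: [0.0, 0.3, -0.8]
width: 0.0003
```

Request:
send_rows([
  [0,0.01,0,0,0],
  [0,0,0,0,0],
])

```text
time: 3.83
tool_pos: [0.5143, 0.1446, 0.1239]
ee_rot: [0.482, -0.479, -0.518, 0.52]
wrist_force: [-1.1, 0.6, 0.7]
width: 0.0004
```

Run:
```python
from h import *
from bench import imaging
import cv2
go(.502,.298,.145)
f=lambda i:np.clip(cv2.resize(i,None,fx=5,fy=5,interpolation=cv2.INTER_CUBIC).astype(float)*1.6,0,255).astype('uint8')
a=imaging.get_image("scene");cv2.imwrite("pics/z4a.png",f(a["color"][150:270,360:520]))
```

```text
t 3.8333 pos [0.5143 0.1446 0.1239] w 0.0003619634958987593 F [-1.14  0.55  0.69]
xaxis [-0.077  0.997 -0.   ] yaw 94.4 tool delta [ 0.1539 -0.0211  0.0005]
```

View pics/z4a.png

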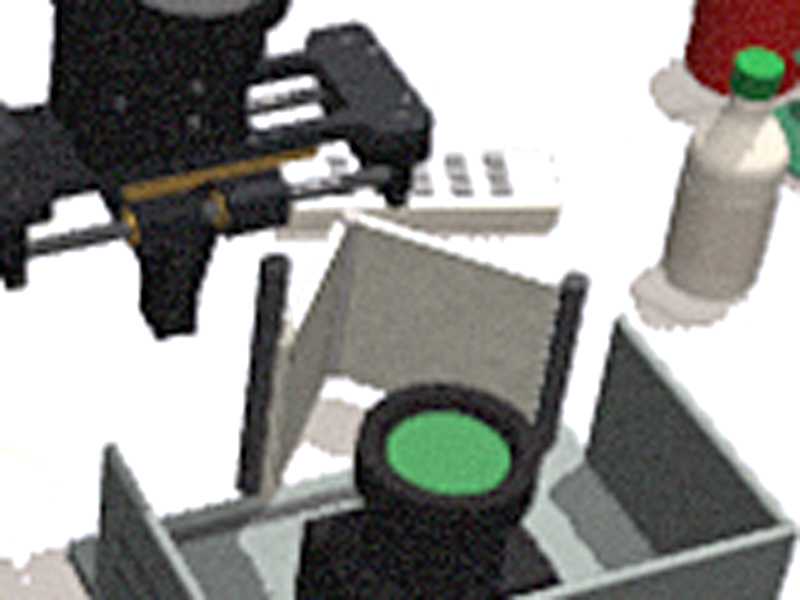

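Request:
send_rows([
  [0.012,0,0,0,0],
  [0.01,0,0,0,0],
  [0.008,0,0,0,0],
  [0.008,0,0,0,0],
  [0.008,0,0,0,0],
])

```text
time: 4.3
tool_pos: [0.5138, 0.1914, 0.1279]
ee_rot: [-0.479, 0.481, 0.52, -0.519]
wrist_force: [0.7, -2.8, 0.7]
width: 0.0006
```

Request:
send_rows([
  [0.008,0,0,0,0],
  [0.008,0,0,0,0],
  [0.008,0,0,0,0],
])

```text
time: 4.55
tool_pos: [0.5113, 0.215, 0.1272]
ee_rot: [-0.48, 0.48, 0.519, -0.519]
wrist_force: [2.7, -1.7, 1.0]
width: 0.0002
```

Run:
```python
from h import *
from bench import imaging
import cv2
go(.502,.298,.125)
f=lambda i:np.clip(cv2.resize(i,None,fx=5,fy=5,interpolation=cv2.INTER_CUBIC).astype(float)*1.6,0,255).astype('uint8')
a=imaging.get_image("scene");cv2.imwrite("pics/z5a.png",f(a["color"][150:270,360:520]))
```

```text
t 4.55 pos [0.5113 0.215  0.1272] w 0.00023713280076979737 F [ 2.66 -1.68  1.03]
xaxis [-0.077  0.997 -0.   ] yaw 94.4 tool delta [0.0835 0.0021 0.0029]
```

View pics/z5a.png

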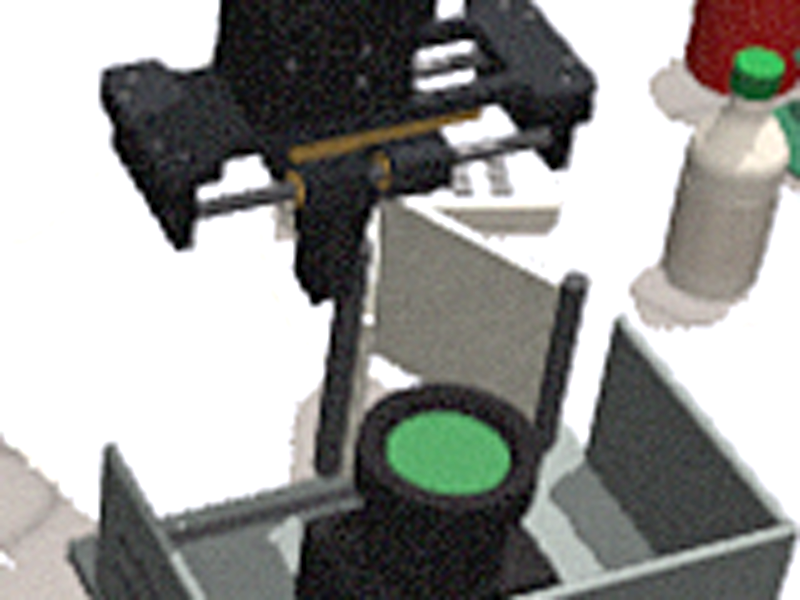

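Request:
send_rows([
  [0.01,0,0,0,0],
  [0.01,0,0,0,0],
  [0.01,0,0,0,0],
  [0.01,0,0,0,0],
  [0.01,0,0,0,0],
])

```text
time: 5.02
tool_pos: [0.5072, 0.2651, 0.1268]
ee_rot: [0.48, -0.48, -0.519, 0.519]
wrist_force: [1.4, -1.2, -0.1]
width: 0.0005
```

Run:
```python
from h import *
from bench import imaging
import cv2
go(.502,.298,.125)
f=lambda i:np.clip(cv2.resize(i,None,fx=5,fy=5,interpolation=cv2.INTER_CUBIC).astype(float)*1.6,0,255).astype('uint8')
a=imaging.get_image("scene");cv2.imwrite("pics/z6a.png",f(a["color"][150:270,360:520]))
```

```text
t 5.0167 pos [0.5072 0.2651 0.1268] w 0.0004908102186583803 F [ 1.43 -1.23 -0.07]
xaxis [-0.077  0.997 -0.   ] yaw 94.4 tool delta [0.0332 0.0018 0.0026]
```

View pics/z6a.png

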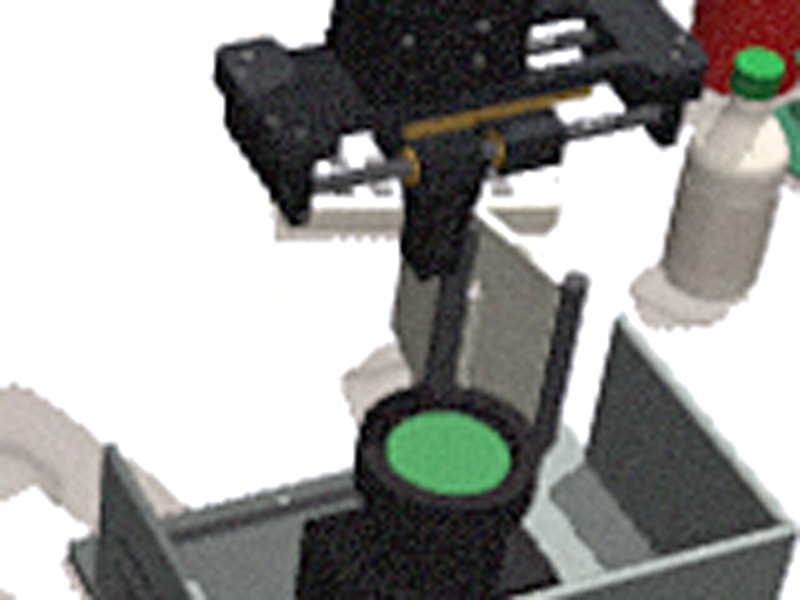

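Request:
send_rows([
  [0.008,0,0,0,0],
  [0.008,0,0,0,0],
  [0.007,0,0,0,0],
  [0.006,0,0,0,0],
  [0.004,0,0,0,0],
])

```text
time: 5.48
tool_pos: [0.5047, 0.2977, 0.1269]
ee_rot: [0.48, -0.48, -0.519, 0.519]
wrist_force: [1.6, -1.3, -0.5]
width: 0.0004
```

Run:
```python
from h import *
from bench import imaging
import cv2
go(.502,.298,.125)
f=lambda i:np.clip(cv2.resize(i,None,fx=5,fy=5,interpolation=cv2.INTER_CUBIC).astype(float)*1.6,0,255).astype('uint8')
a=imaging.get_image("scene");cv2.imwrite("pics/z7a.png",f(a["color"][150:270,360:520]))
```

```text
t 5.4833 pos [0.5047 0.2977 0.1269] w 0.0004296893839226449 F [ 1.59 -1.3  -0.52]
xaxis [-0.077  0.997  0.   ] yaw 94.4 tool delta [0.0005 0.0019 0.0026]
```

View pics/z7a.png

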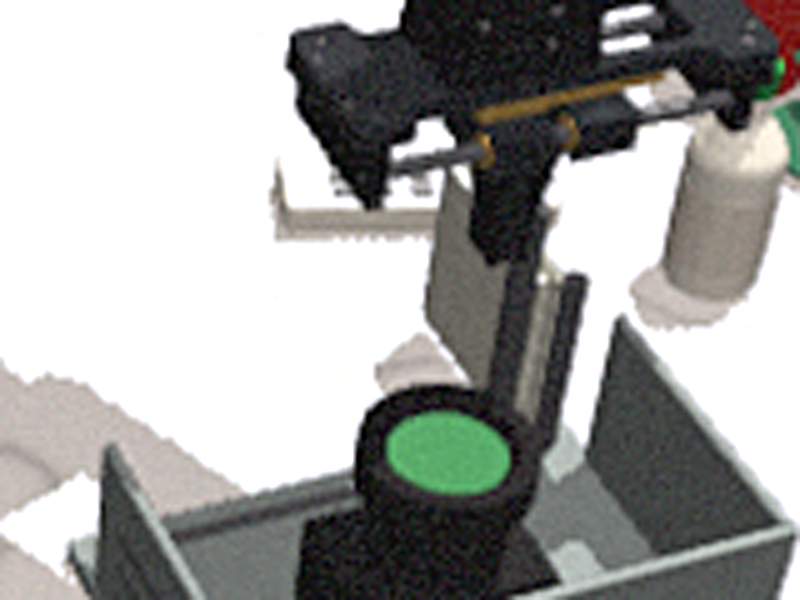

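Request:
send_rows([
  [0.003,0,0,0,0],
  [0.003,0,0,0,0],
  [0.003,0,0,0,0],
])

```text
time: 5.78
tool_pos: [0.5045, 0.3001, 0.1268]
ee_rot: [0.478, -0.483, -0.516, 0.522]
wrist_force: [2.0, -30.4, 8.9]
width: 0.0005
```

Request:
send_rows([
  [0.002,0,0,0,0],
  [0.002,0,0,0,0],
])

```text
time: 5.95
tool_pos: [0.5045, 0.3006, 0.1268]
ee_rot: [0.477, -0.484, -0.514, 0.524]
wrist_force: [0.5, -39.1, 11.0]
width: 0.0002
```

Run:
```python
from h import *
from bench import imaging
import cv2
go(.502,.298,.125)
f=lambda i:np.clip(cv2.resize(i,None,fx=5,fy=5,interpolation=cv2.INTER_CUBIC).astype(float)*1.6,0,255).astype('uint8')
a=imaging.get_image("scene");cv2.imwrite("pics/z8a.png",f(a["color"][150:270,360:520]))
```

```text
t 5.95 pos [0.5045 0.3006 0.1268] w 0.00022392018293997617 F [  0.49 -39.13  10.99]
xaxis [-0.076  0.997 -0.017] yaw 94.4 tool delta [-0.0023  0.0019  0.0027]
```

View pics/z8a.png

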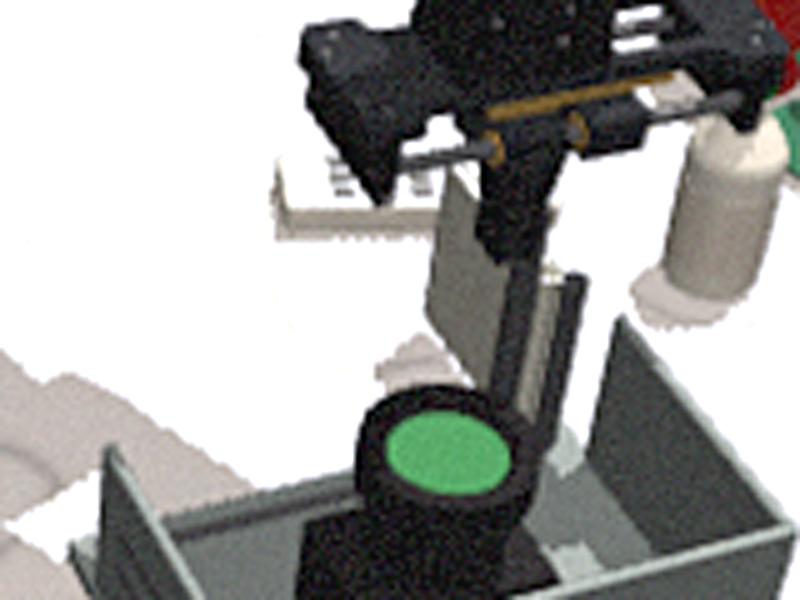

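Request:
send_rows([
  [-0.01,0,0,0,0],
  [-0.02,0,0,0,0],
  [-0.03,0,0,0,0],
  [0,-0.035,0,0,0],
  [0,-0.035,0,0,0],
])

```text
time: 6.42
tool_pos: [0.5061, 0.2479, 0.1946]
ee_rot: [0.482, -0.48, -0.516, 0.521]
wrist_force: [0.7, 0.0, 0.8]
width: 0.0008
```

Request:
send_rows([
  [0,-0.03,0,0,0],
  [-0.035,0,0.015,0,0],
  [-0.035,0,0.015,0,0],
  [-0.035,0,0.015,0,0],
  [-0.035,0,0.015,0,0],
])

```text
time: 6.83
tool_pos: [0.4585, 0.1049, 0.2271]
ee_rot: [-0.48, 0.48, 0.519, -0.519]
wrist_force: [0.3, -0.6, 0.7]
width: 0.0006
```

Request:
send_rows([
  [-0.03,0,0.01,0,0],
  [-0.03,0,0.01,0,0],
  [0,0,0,0,0],
  [0,0,0,0,0],
])

```text
time: 7.17
tool_pos: [0.4439, 0.0435, 0.2272]
ee_rot: [-0.481, 0.481, 0.518, -0.518]
wrist_force: [0.2, -0.7, 0.4]
width: 0.0005
```

Run:
```python
from h import *
from bench import imaging
import cv2
go(.502,.298,.125)
f=lambda i:np.clip(cv2.resize(i,None,fx=5,fy=5,interpolation=cv2.INTER_CUBIC).astype(float)*1.6,0,255).astype('uint8')
a=imaging.get_image("scene");cv2.imwrite("pics/z9a.png",f(a["color"][180:300,360:520]));cv2.imwrite("pics/z9c.png",a["color"])
a=imaging.get_image("top");cv2.imwrite("pics/z9b.png",f(a["color"][190:310,125:285]));pickle.dump(a,open("top9.pkl","wb"))
```

```text
t 7.1667 pos [0.4439 0.0435 0.2272] w 0.00047508623621672755 F [ 0.22 -0.71  0.43]
xaxis [-0.073  0.997  0.001] yaw 94.2 tool delta [ 0.2495  0.1024 -0.0765]
```

View pics/z9a.png

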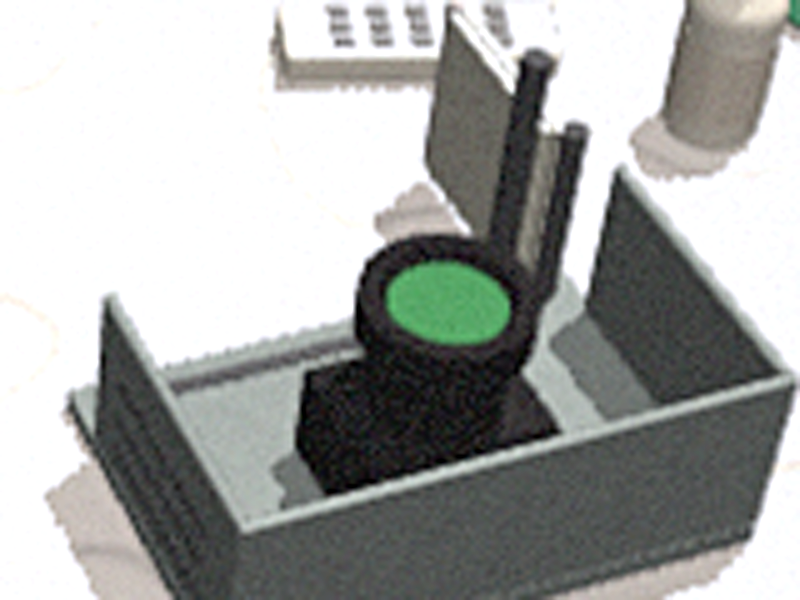

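View pics/z9b.png

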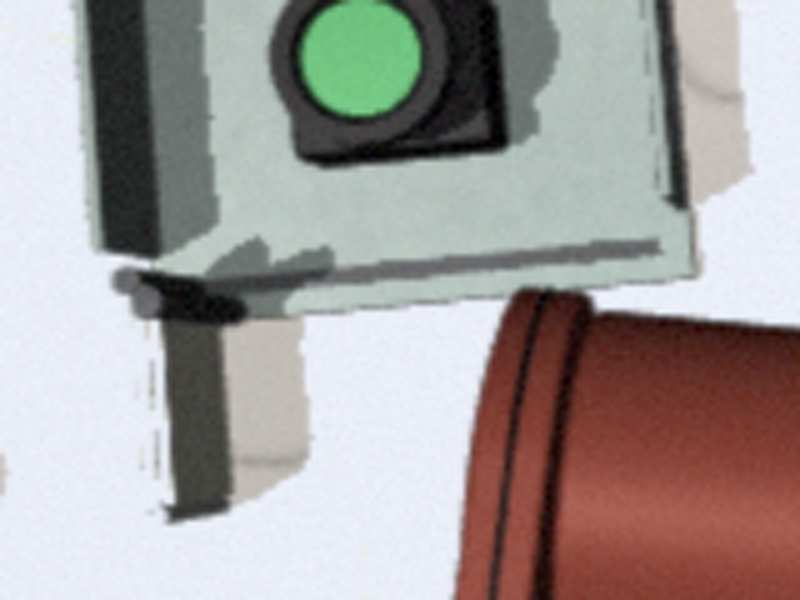

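View pics/z9c.png

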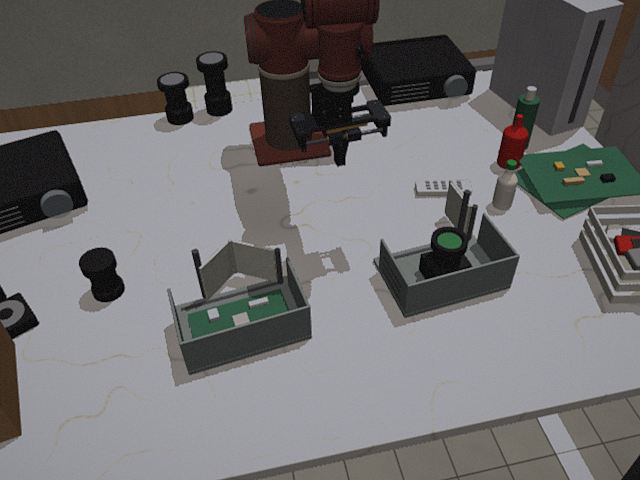

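Run:
```python
from h import *
d=load("top9.pkl")
h=ray(d,(125+147/5,190+303/5),.15);p=ray(d,(125+127/5,190+281/5),.11)
u=np.array([-.107,.994]);n=np.array([.994,.107]);e=(h-p)[:2];print(h,p,e@u,e@n)
s=load("scene0.pkl");print(ray(s,(360+537/5,180+56/5),.15))
```

```text
[0.50149717 0.31262125 0.15      ] [0.51183755 0.33329593 0.11      ] -0.019444213441113172 -0.012490521084799578
[0.50599899 0.31339388 0.15      ]
```

Run:
```python
from h import *
from bench import job,imaging
import cv2
a=imaging.get_image("scene")["color"].astype(int);b=load("scene0.pkl")["color"].astype(int)
print("board diff",np.abs(a-b)[225:330,165:315].mean(),"bg",np.abs(a-b)[400:470,100:300].mean())
go(.5,.3,.1)
print(job.finish_job())
```

```text
board diff 10.493481481481481 bg 5.710595238095238
t 7.3167 pos [0.4443 0.0453 0.227 ] w 0.0005870974877637569 F [0.99 0.45 0.33]
xaxis [-0.078  0.997  0.001] yaw 94.5 tool delta [ 0.2495  0.1272 -0.0753]
the job is handed in; nothing more can be done
None
```

I pushed the lens bay's guard closed against its hinge post with the shut fingers, backed the arm off clear of everything and handed the job in at about 7.3 s.

- **Fold:** The push ended against a firm stop, with 39 N sideways on the wrist sensor, well above the stated 1 to 5 N. Afterwards both cameras showed the panels together at the post. From the top picture the handle is about 19 mm short of the hinge axis along the slot and 12 mm in front of it. The stated end point is 12 mm along the slot, so I put the fold at about 3.06 rad, against the 2.93 rad needed.
- **First push missed:** The fingers passed over the handle without touching it. In the pictures the fingertips sit at about TCP height, not 25 mm ahead of it as stated. I lowered the tool about 22 mm and the second push worked.
- **Board bay guard:** The arm never came near it, and by eye its handle is at the same pixels as at the start. A picture difference over that region was 10.5, against 5.7 for plain background. I took that to be the arm's shadow and did not look into it further, so it does not independently confirm the guard stayed put.
- **At hand-in:** The wrist force was about 1 N, which is noise level, and the fingers were well away from both bays.

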